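# Lock the key cutter's isolator for a wheel change

## Robot

A 6-joint arm with a two-finger parallel gripper is mounted at the origin on the work surface. World frame = base frame: x ahead of the robot, y to its left, z up, the work surface at z = 0. Lengths are in m, angles in degrees, forces in N, time in s.
With the tool pointing down it reaches from about 0.35 to 0.875 m from the base axis. Payload 4.2 kg.
Tool frame: the origin (TCP) lies on the centre line of the jaws, within the pads' length; the fingertips stand r.tip_extent ahead of it and the grasp point (between the pads) lies 11 mm behind it (r.tip_extent is the distance from the TCP to the fingertips, in m); z points along the fingers, y is the line along which they close (so a half turn about z gives the same grasp; the last joint's range is limited). The gripper opens to 87 mm and grips with 3 to 60 N. Pads are 19 mm wide; open, the fingers measure 117 mm over their backs; the gripper's body (75 mm by 190 mm) begins 51 mm behind the grasp point.
Start: joints at [78.3, 22.042, 0.453, 0, -68.411, -14.817], TCP at [0.279, 0.559, 0.231] pointing down, gripper open.
Joint ranges: [-179.83, 179.83], [-69.29, 118.12], [-61.27, 80.66], [-181.25, 117.63], [-171.15, -9.14], [-177.46, 177.46]. Speed limits (degrees/s): [159.86, 159.86, 180, 180, 180, 180].

## Interface

Orientations are given as a 3x3 rotation matrix whose columns are the frame's x, y, z axes.
In Python, from station import r gives the robot as it stands.
- The arm moves only by the shell command python3 -m jog 'ROWS'. ROWS is text: rows parted by semicolons, each of 5 numbers parted by spaces: the opening, from 0 (shut) to 1 (fully open), then the shift along the world's x, y, z in mm, then the turn about the world's z in degrees. In form: hand dx dy dz roll; .... A call has 1 to 5 rows; each row shifts and turns the commanded pose from where the row before left it; what a row does not reach is not made up. A row lasts 1/8 s, in which the tool goes at most 62.5 mm and 10.7 degrees, less where a joint would pass 70% of its speed; a pose out of reach is approached as far as the arm can. A call is refused whole if a number of a shift passes 62.5 or a number of a turn 10.7, either way. A call with a gripper value outside its range is refused whole. The fingers move at their own pace and stop on an object; the grip force is fixed at half the most. Time passes only in rows, so rows that do not move let the fingers close. It gives the time, the measured TCP pose, the force, the opening and the grip force at its end, in the units of the state.
- r.sense(): the state, without advancing time (a new reading comes with each control period).
- r.capture(name): name is "scene" or "top"; returns a dict with "pixels" (420x560x3 uint8, red, green, blue), "fovy" (degrees; the focal length in pixels is half the picture's height over the tangent of half this angle, whatever the lens; pixels are square), "cx", "cy" (the principal point, pixels), "k1" (the pictures are not rectified: a ray, as slopes to the right and down, at radius r is drawn at 1 + k1 r^2 times it, then the intrinsics apply), "origin" and "orientation" of the camera in the world. Camera axes: x right, y down, z forward; pixel columns grow to the right and rows downward; lengths in m; the calibration is good to about 2 mm. A picture is of the moment at which its call begins. There is no depth.
- r.finish_job(): hands the job in; it is judged then, once.
The state is a dict: "time_s": time; "joints": joint angles; "joint_velocities": joint speeds; "effort": joint torques, N m; "tcp_pos": TCP position; "ee_rot": TCP orientation; "wrist_force": force on the tool from outside, world axes, zero at the start; "moment": the same for the moment, N m; "gripper_width": opening from 0.0 (shut) to 1.0 (fully open); "gripper_force": force on a finger pad.
Only numpy, scipy, OpenCV 4.12 (cv2) and the standard library are available. Lean on these libraries where they do the work, as an engineer would, in place of code of your own. Each camera call takes 0.05 s, during which the arm holds its last target. There are 200 camera calls.

## Task

Make the key-cutting machine safe for a wheel change: press the isolator's sprung selector down, turn it clockwise to its lock stop and let it spring back up. Then take the lock pin (the one with the flat tab grip) from the rack and put it fully through the selector's ear and the cover plate, leaving everything else on the bench alone.

Things in the scene. Friction and masses are not known exactly. Their poses are not given: they have to be found in the camera images.
- isolator: fixed grey switch box, 110 x 85 mm and 64 mm high, with a 130 x 136 x 6 mm aluminium cover plate on top (top face 70 mm above the origin) that overhangs the box on its -y side. Origin: under the selector's axis, on the bench; z up, turned about z.
- plunger (a joint): how far the sprung selector is pressed down, m: 0 = fully up, 0.008 = fully down. It takes about 4 N to start and 10 N at the bottom. Below about 0.005 a hidden stop keeps the selector from turning.
- selector (a joint): turn of the selector, rad, clockwise seen from above: it starts on the run side (0 to 0.15); the lock position is the end stop at 1.2. When let go at the lock position (last 0.03 rad before the stop) it springs fully up and is caught there; let go in between, it stays down.
- selector_grip (a point): on the selector's axis, mid-height of its grip: a black upright bar 44 mm long, 14 mm wide, 34 mm tall, lying along the line from the axis to the ear. The point is 103 mm above the bench when up; the bar's top is 14 mm above it, its foot (a black disc 60 mm across) 19 mm below it. Pinch the bar across its 14 mm. z is up.
- ear_hole (a point): centre of the 13 mm hole in the selector's steel ear, at the ear's top face (84 mm above the bench when up). The ear is a strip 26 mm wide and 5 mm thick, flush with the disc; the hole is 58 mm from the selector's axis and turns and moves down with it.
- lock_hole (a point): centre of the 12 mm hole through the overhanging cover plate, at its top face (70 mm above the bench), 58 mm from the selector's axis towards the isolator's -y. At the lock position the ear's hole is straight above it. There is free room below.
- pin_rack: fixed wooden block 50 x 160 x 42 mm (x, y, z) with three holes along its y, at -50, 0 and 50 mm; one upright steel tool stands in each, in any order. Origin: centre of its underside.
- lock_pin: loose steel pin, 70 g: flat tab grip (12 mm thick along its x, 22 mm wide along y, 36 mm tall) above a 22 mm collar, 4 mm thick. Origin: on its axis at the collar's underside (resting on the rack's top); z up, grip's top 40 mm above it. Shank below: 8 mm in diameter, 34 mm long, last 5 mm tapered. At the ear, fingers that close along the isolator's x clear the selector's bar.
- ball_drift: a bystander: steel drift standing in the pin rack, topped by a 26 mm ball (total 28 mm above the rack); leave it alone.
- flat_punch: a bystander: steel punch standing in the pin rack, a 28 mm wide, 10 mm thick disc with a thin 8 to 10 mm stem on top (total 45 mm above the rack); leave it alone.
- padlock: a bystander: brass padlock lying flat, 34 x 44 x 22 mm plus shackle; leave it alone.
- lock_cylinder: a bystander: brass lock cylinder, 64 x 16 x 31 mm, lying on the bench; leave it alone.
- wrench: a bystander: dark wrench, 180 mm long, lying along its x; leave it alone.
- screwdriver: a bystander: screwdriver with black handle, 200 mm long, lying along its x; leave it alone.
- loose_key: a bystander: brass key lying flat, about 54 x 22 x 4 mm; leave it alone.
- oil_bottle: a bystander: white bottle, 44 mm in diameter, 110 mm tall, upright; leave it alone.

How it is judged:
By the outcome, as a careful person would: the job done as asked, in the order asked, and still so for the second after the job is handed in, with the robot touching nothing.
It also fails if it takes over 58 s, if anything falls off the work surface, if the arm or the gripper's body presses on something with over 40 N, if the wrist force passes 120 N, or if a joint passes its speed limit or range.

## Working session

There is one attempt and no reset: what is moved stays moved. The work goes in short steps, Python scripts to look and compute and a shell command to move; the robot and the scene stay as the last step left them, time stands still between calls to the robot, and variables do not carry over. Pictures are saved under pics/ and viewed, at most 10 in all, crops included, and the job is handed in when it is done.

```bash
mkdir -p pics; ls; cat > h.py <<'E'
import numpy as np, cv2
from station import r
def K(c):
    h=c["pixels"].shape[0]; f=h/2/np.tan(np.radians(c["fovy"])/2)
    return np.array([[f,0,c["cx"]],[0,f,c["cy"]],[0,0,1]]), np.array([c["k1"],0,0,0,0.])
def plane(c,uv,z):
    k,d=K(c); p=cv2.undistortPoints(np.array(uv,float).reshape(-1,1,2),k,d)[:,0]
    R=np.array(c["orientation"]); o=np.array(c["origin"])
    v=np.c_[p,np.ones(len(p))]@R.T
    return o+v*((z-o[2])/v[:,2])[:,None]
def proj(c,P):
    k,d=K(c); R=np.array(c["orientation"]); o=np.array(c["origin"])
    q=(np.array(P,float).reshape(-1,3)-o)@R
    return cv2.projectPoints(q.reshape(-1,1,3),np.zeros(3),np.zeros(3),k,d)[0][:,0]
def save(c,n,box=None,s=1):
    im=c["pixels"][:,:,::-1]
    if box: x0,y0,x1,y1=box; im=im[y0:y1,x0:x1]
    cv2.imwrite("pics/"+n,cv2.resize(im,None,fx=s,fy=s,interpolation=cv2.INTER_CUBIC))
E
python3 - <<'E'
from h import *
import pickle
for n in("scene","top"):
    c=r.capture(n); save(c,n+"0.png"); pickle.dump(c,open(n+"0.pkl","wb")); print(n,c["fovy"],c["k1"],c["cx"],c["cy"],c["origin"],np.round(c["orientation"],3).tolist())
print(r.sense(), r.tip_extent)
E
```

```text
pics
scene 45.5266519164019 0.008287315206662996 282.7456840153376 208.31197877894832 [ 1.17590862 -0.70930696  0.92416763] [[0.756, 0.427, -0.496], [0.654, -0.515, 0.554], [-0.019, -0.743, -0.669]]
top 45.80202606342135 -0.0884321574764056 286.94857670499806 209.22849893558202 [ 0.42397218 -0.03695899  1.21997251] [[-0.018, -0.99, 0.14], [-1.0, 0.021, 0.022], [-0.025, -0.139, -0.99]]
{'time_s': 0.1, 'joints': array([ 7.83022603e+01,  2.20865574e+01,  3.86924391e-01, -2.55322116e-02,
       -6.84130923e+01, -1.48187898e+01]), 'joint_velocities': array([-0.02810557, -0.05127488,  0.34214361,  0.15592115, -0.02028929,
       -0.03955128]), 'effort': array([ 3.57885083e-04, -3.91692209e+01,  1.87936825e+01,  4.23190579e+00,
        1.34828841e-02, -7.27846327e-05]), 'tcp_pos': array([0.27875971, 0.55878932, 0.22956164]), 'ee_rot': array([[ 8.94732250e-01, -4.46602232e-01, -8.04645824e-04],
       [-4.46602945e-01, -8.94730359e-01, -1.84251988e-03],
       [ 1.02932444e-04,  2.00791915e-03, -9.99997979e-01]]), 'wrist_force': array([ 0.02980935,  0.34335468, -0.02153538]), 'moment': array([-0.04523549,  0.05491757,  0.03786288]), 'gripper_force': 0.0, 'gripper_width': 1.0014109089503216} 0.008
```

View pics/scene0.png

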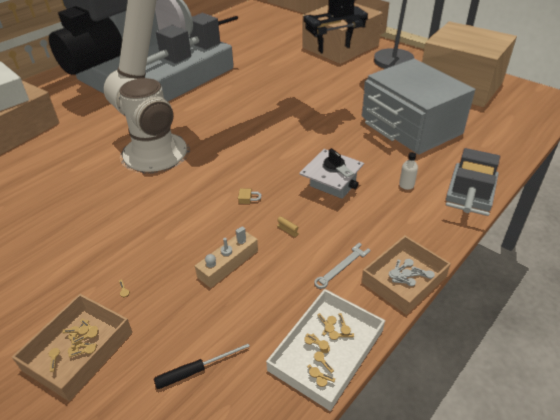

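View pics/top0.png

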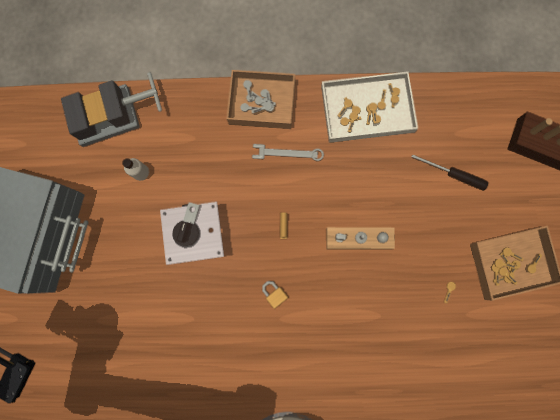

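The scene view shows the isolator (333,170), the rack (228,257) and the tab pin at the rack's far end (241,235). In the top view the selector is at (186,234), its ear at (192,212), the cover hole near (211,230), and the rack spans (327..395, 238) with the tab pin at its left end (341,237). I'll zoom in on both.

```bash
python3 - <<'E'
from h import *
import pickle
t=pickle.load(open("top0.pkl","rb"));s=pickle.load(open("scene0.pkl","rb"))
def crop(c,b,k):
    x0,y0,x1,y1=b; return cv2.resize(c["pixels"][y0:y1,x0:x1,::-1],None,fx=k,fy=k,interpolation=cv2.INTER_CUBIC)
A=crop(t,(155,195,235,270),5); B=crop(t,(322,220,402,257),5)
C=crop(s,(295,140,375,215),5)[:, :400]; D=crop(s,(190,220,270,290),5)
L=np.vstack([A,np.zeros((10,400,3),np.uint8),B]); R=np.vstack([C[:300],D[:270]])
h=570; o=np.zeros((h,800,3),np.uint8); o[:L.shape[0],:400]=L[:h]; o[:R.shape[0],400:]=R[:h]
cv2.imwrite("pics/crops.png",o)
E
```

```text
(no output)
```

View pics/crops.png

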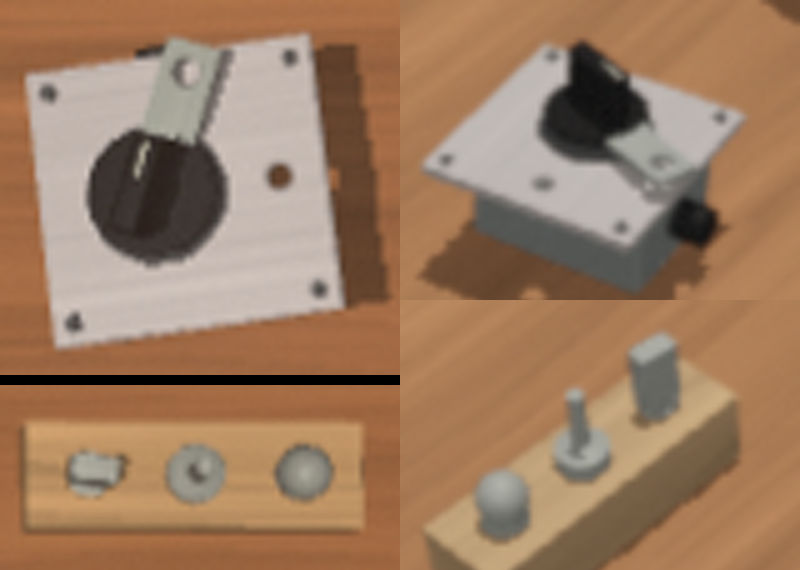

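The crops show the ear's hole at top pixel (192,209), the cover hole at (211,230), the disc centre near (186,234), and the tab of the pin's grip along world y at (341,237). Now I'll measure these.

```bash
cat > m.py <<'E'
from h import *
import pickle
t=pickle.load(open("top0.pkl","rb"));s=pickle.load(open("scene0.pkl","rb"))
def sub(c,x0,y0,x1,y1):
    k=8; im=cv2.resize(c["pixels"][y0:y1,x0:x1],None,fx=k,fy=k,interpolation=cv2.INTER_CUBIC)
    return im, lambda p:(np.array(p,float).reshape(-1,2)+.5)/k-.5+[x0,y0]
def big(m):
    cs=cv2.findContours(m.astype(np.uint8),cv2.RETR_EXTERNAL,cv2.CHAIN_APPROX_NONE)[0]; return max(cs,key=cv2.contourArea)
def tri(a,b):  # two-view ray intersection
    P=[];O=[]
    for c,uv in((t,a),(s,b)):
        o=np.array(c["origin"]);p=plane(c,[uv],0)[0];O.append(o);P.append((p-o)/np.linalg.norm(p-o))
    A=np.c_[P[0],-P[1]];l=np.linalg.lstsq(A,O[1]-O[0],rcond=None)[0]
    x,y=O[0]+l[0]*P[0],O[1]+l[1]*P[1]; return (x+y)/2,np.linalg.norm(x-y)
if __name__=="__main__":
    im,f=sub(t,155,195,235,270); hsv=cv2.cvtColor(im,cv2.COLOR_RGB2HSV)
    pl=(hsv[...,1]<60)&(hsv[...,2]>140); c=big(pl); box=f(cv2.boxPoints(cv2.minAreaRect(c)))
    q=plane(t,box,.07)[:,:2]; print("plate",np.round(q,4).tolist(),"sides",[round(np.linalg.norm(q[i]-q[i-1])*1e3,1) for i in range(4)])
    e=[q[i]-q[i-1] for i in range(4)]; print("edge deg",[round(np.degrees(np.arctan2(v[1],v[0])),1) for v in e],"centre",q.mean(0))
    w=f([[279*1.6,176*1.6]]); 
    m=np.zeros(pl.shape,bool); a,b=int(279*1.6),int(176*1.6); m[b-35:b+35,a-35:a+35]=(hsv[b-35:b+35,a-35:a+35,1]>75)
    M=cv2.moments(m.astype(np.uint8),True); uv=f([M['m10']/M['m00'],M['m01']/M['m00']]); L=plane(t,uv,.07)[0]; print("lock",uv,L,"diam px",2*np.sqrt(M['m00']/np.pi)/8)
    im2,g=sub(s,295,140,375,215); h2=cv2.cvtColor(im2,cv2.COLOR_RGB2HSV); a,b=int(143*1.6),int(183*1.6)
    m=np.zeros(h2.shape[:2],bool); v=h2[b-28:b+28,a-32:a+32,2]; m[b-28:b+28,a-32:a+32]=v<160
    M=cv2.moments(m.astype(np.uint8),True); uv2=g([M['m10']/M['m00'],M['m01']/M['m00']]); print("lock scene",uv2,plane(s,uv2,.07)[0]); print("tri",tri(uv[0],uv2[0]))
    dk=(hsv[...,2]<95)&(hsv[...,1]<110); dk=cv2.morphologyEx(dk.astype(np.uint8),cv2.MORPH_OPEN,np.ones((40,40)))
    c=big(dk); (x,y),rad=cv2.minEnclosingCircle(c); print("disc",f([x,y]),rad/8)
    p=c[:,0,:]; p=p[(p[:,1]>y-.0)|(p[:,0]<x-20)]
    A=np.c_[2*p,np.ones(len(p))]; z=np.linalg.lstsq(A,(p**2).sum(1).astype(float),rcond=None)[0]; r_=np.sqrt(z[2]+z[0]**2+z[1]**2)
    D=plane(t,f(z[:2]),.082)[0]; print("disc fit",f(z[:2]),r_/8,D,"dist to lock",np.linalg.norm((D-L)[:2]), "deg",np.degrees(np.arctan2(*(L-D)[1::-1])))
    # ear hole guess
    E=plane(t,f([[187*1.6,70*1.6]]),.084)[0]; d=(E-D)[:2]; print("ear",E,np.linalg.norm(d),np.degrees(np.arctan2(d[1],d[0])))
    im,f=sub(t,322,220,402,257); hsv=cv2.cvtColor(im,cv2.COLOR_RGB2HSV)
    rk=big(cv2.morphologyEx(((hsv[...,0]<25)&(hsv[...,2]>165)).astype(np.uint8),cv2.MORPH_CLOSE,np.ones((60,60)))); q=plane(t,f(cv2.boxPoints(cv2.minAreaRect(rk))),.042)[:,:2]
    print("rack",q.mean(0),[round(np.linalg.norm(q[i]-q[i-1])*1e3,1) for i in range(4)],np.round((q[1]-q[0])*1e3,1))
    gm=(hsv[...,1]<75); gm[:, 240:]=0
    c=big(gm); R=cv2.minAreaRect(c); print("tab blob",f(R[0]),np.array(R[1])/8,R[2],plane(t,f(R[0]),.082)[0])
    im,f=sub(s,190,220,270,290); hsv=cv2.cvtColor(im,cv2.COLOR_RGB2HSV); gm=hsv[...,1]<75; gm[:, :330]=0; c=big(gm)
    R=cv2.approxPolyDP(c,8,True)[:,0]; print("tab scene",f(R).round(1).tolist())
E
python3 m.py
```

```text
plate [[0.5999, 0.2926], [0.6143, 0.1548], [0.4776, 0.1375], [0.4628, 0.273]] sides [np.float64(138.5), np.float64(138.6), np.float64(137.8), np.float64(136.3)]
edge deg [np.float64(8.1), np.float64(-84.0), np.float64(-172.8), np.float64(96.3)] centre [0.53867273 0.214481  ]
lock [[210.50049886 229.79183295]] [0.54143756 0.16795974 0.07      ] diam px 4.177003786980451
lock scene [[323.2113189  176.30935039]] [0.54169004 0.16751489 0.07      ]
tri (array([0.5414309 , 0.16798258, 0.06960189]), np.float64(0.00013237337978829676))
disc [[186.01093102 233.61795425]] 13.768563270568848
disc fit [[185.49666159 235.07445378]] 12.046881123397036 [0.52903899 0.22422479 0.082     ] dist to lock 0.057614939206200186 deg -77.57291458916797
ear [0.59046805 0.20912867 0.084     ] 0.06325678934364731 -13.80677500617084
rack [ 0.52252724 -0.18685924] [np.float64(78.2), np.float64(191.6), np.float64(78.3), np.float64(190.0)] [  -1.5 -191.6]
tab blob [[340.24648666 237.49438095]] [10.40912151  8.7976284 ] 12.994617462158203 [ 0.51642069 -0.13280996  0.082     ]
tab scene [[242.3, 226.1], [235.3, 229.8], [236.4, 239.7], [239.4, 243.6], [243.8, 242.6], [245.6, 240.1], [244.7, 228.1]]
```

```bash
python3 - <<'E'
from m import *
c5=lambda p,x0,y0:(np.array(p,float)+.5)/5-.5+[x0,y0]
q=c5([[24,38],[363,38],[363,143],[24,143]],322,220); P=plane(t,q,.042); print("rack top",P[:,:2].round(4).tolist())
sc=c5([[230,48],[268,33],[278,50],[240,64]],190,220); T=plane(s,sc,.082); print("tab scene",T[:,:2].round(4).tolist(),T.mean(0))
tt=c5([[69,71],[116,72],[116,97],[69,96]],322,220); print("tab top",plane(t,tt,.082)[:,:2].round(4).tolist(), plane(t,tt,.082).mean(0))
print("other tools: punch disc/ball", plane(t,c5([[196,88],[304,88]],322,220),.052)[:,:2])
# bar top: corners in the scene crop; ear hole in scene
print("ear scene",plane(s,c5([[262,160]],295,140),.084)[0])
print("disc",plane(t,c5([[157,195]],155,195),.084)[0])
for z,n in((.082,"tabtop"),(.044,"collar")): print(n,proj(t,[[.52,-.135,z]]),proj(s,[[.52,-.135,z]]))
# tidy view of tab
A,_=sub(t,330,225,355,250);B,_=sub(s,228,220,253,250)
o=np.zeros((480,800,3),np.uint8); a=cv2.resize(A,(400,400));b=cv2.resize(B,(400,480)); o[:400,:400]=a;o[:,400:]=b; cv2.imwrite("pics/tab.png",o[...,::-1])
E
```

```text
rack top [[0.5449, -0.1041], [0.5414, -0.2654], [0.4915, -0.2631], [0.495, -0.1026]]
tab scene [[0.5127, -0.1418], [0.5196, -0.1226], [0.5315, -0.1279], [0.5242, -0.1465]] [ 0.52198196 -0.1346795   0.082     ]
tab top [[0.5251, -0.122], [0.5242, -0.1435], [0.5127, -0.1431], [0.5137, -0.1216]] [ 0.51894363 -0.13255513  0.082     ]
other tools: punch disc/ball [[ 0.51851745 -0.18368004]
 [ 0.51740738 -0.2345266 ]]
ear scene [0.58940692 0.2105824  0.084     ]
disc [0.5322545  0.22261667 0.084     ]
tabtop [[341.15205597 235.91648619]] [[239.72723171 229.04339616]]
collar [[339.813026   237.29604705]] [[240.91250816 240.08850494]]
```

View pics/tab.png

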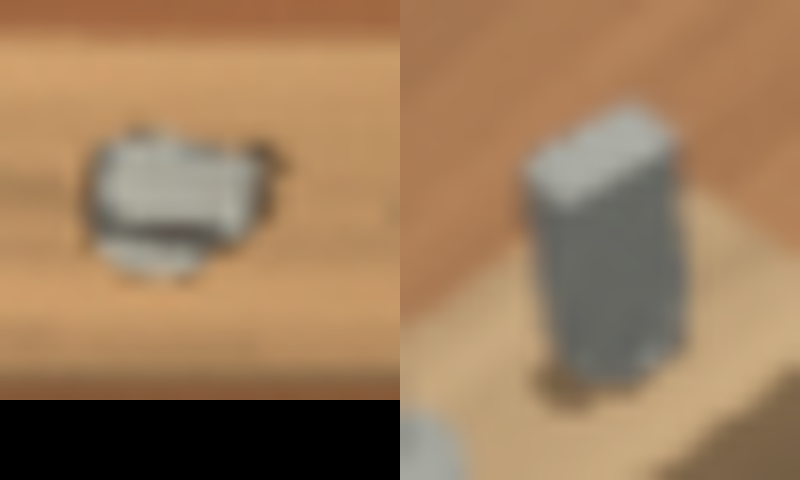

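```bash
python3 -m jog '1 36 -48 0 2; 1 36 -48 0 2; 1 36 -48 0 2; 1 36 -48 0 2; 1 36 -48 0 2'; python3 -m jog '1 36 -48 0 1.5; 1 36 -48 0 0; 1 0 0 0 0; 1 0 0 0 0'
python3 - <<'E'
from m import *
v=lambda p:np.array(p,float)/16-.5/16*0
sc=v([[125,170],[230,100],[280,140],[170,210]])+[227.5,219.5]; T=plane(s,sc,.082); 
tt=v([[97,148],[248,160],[245,237],[100,218]])+[329.5,224.5]; U=plane(t,tt,.082)
for n,Q in(("scene",T),("top",U)): print(n,Q.mean(0),[ (round(np.linalg.norm(Q[i]-Q[i-1])*1e3,1),round(np.degrees(np.arctan2(*(Q[i]-Q[i-1])[1::-1])),1)) for i in range(4)])
E
```

```text
time_s: 0.72
tcp_pos: [0.4597, 0.3175, 0.2303]
ee_rot: [[0.959, -0.283, -0.0], [-0.283, -0.959, -0.0], [-0.0, 0.0, -1.0]]
wrist_force: [0.6, 0.6, -0.1]
gripper_width: 1.005
gripper_force: 0.0
time_s: 1.23
tcp_pos: [0.5308, 0.223, 0.2301]
ee_rot: [[0.966, -0.26, -0.001], [-0.26, -0.966, -0.0], [-0.001, 0.001, -1.0]]
wrist_force: [0.7, 0.8, -0.4]
gripper_width: 0.999
gripper_force: 0.0
scene [ 0.5209897  -0.13476318  0.082     ] [(np.float64(11.4), np.float64(171.2)), (np.float64(21.0), np.float64(85.8)), (np.float64(12.0), np.float64(-6.7)), (np.float64(21.4), np.float64(-96.0))]
top [ 0.51888425 -0.13296756  0.082     ] [(np.float64(10.1), np.float64(0.7)), (np.float64(21.7), np.float64(-95.8)), (np.float64(11.1), np.float64(175.9)), (np.float64(20.9), np.float64(81.3))]
```

```bash
python3 -m jog '0.6 3 1.5 -40 0; 0.5 0 0 -40 0; 0.5 0 0 -30 0; 0.5 0 0 -24 0; 0.5 0 0 0 0'; python3 - <<'E'
from m import *
for n in("top","scene"): 
    c=r.capture(n); pickle.dump(c,open(n+"1.pkl","wb"))
    b=(155,195,235,270) if n=="top" else (295,120,375,215)
    x0,y0,x1,y1=b; im=cv2.resize(c["pixels"][y0:y1,x0:x1,::-1],(400,450)); o=im if n=="top" else np.hstack([o,im])
cv2.imwrite("pics/g1.png",o)
E
```

```text
time_s: 1.85
tcp_pos: [0.5324, 0.2256, 0.095]
ee_rot: [[0.966, -0.257, -0.003], [-0.257, -0.966, -0.002], [-0.002, 0.003, -1.0]]
wrist_force: [1.1, 0.4, 0.7]
gripper_width: 0.54
gripper_force: 0.0
```

View pics/g1.png

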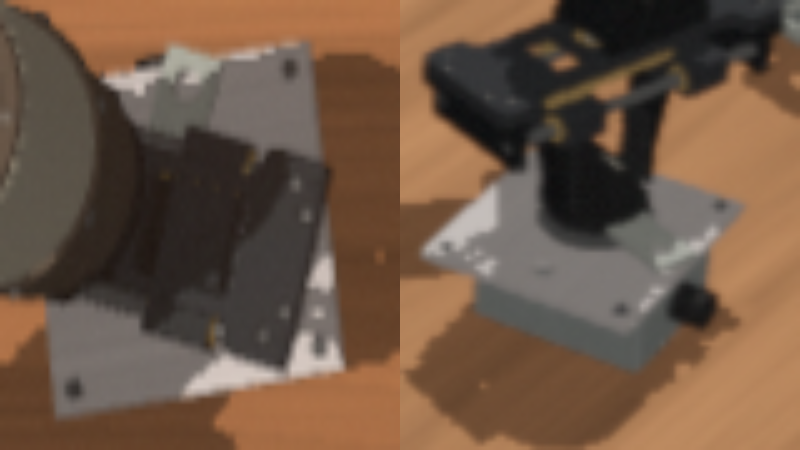

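The fingers straddle the black bar: in the right-hand crop the jaw is at (590,190) just above the disc, and the ear sticks out at (650,235). Next I close the jaws.

```bash
python3 -m jog '0.05 0 0 0 0; 0.05 0 0 0 0; 0.05 0 0 0 0; 0.05 0 0 0 0; 0.05 0 0 0 0'; python3 -m jog '0 0 0 -3 0; 0 0 0 -3 0; 0 0 0 -2 0;0 0 0 -1 0; 0 0 0 0 0'
```

```text
time_s: 2.58
tcp_pos: [0.5346, 0.2259, 0.097]
ee_rot: [[0.966, -0.259, 0.002], [-0.259, -0.966, 0.002], [0.001, -0.003, -1.0]]
wrist_force: [0.2, 4.5, 0.8]
gripper_width: 0.159
gripper_force: 30.0
time_s: 3.2
tcp_pos: [0.5347, 0.2259, 0.0893]
ee_rot: [[0.966, -0.258, 0.002], [-0.258, -0.966, 0.002], [0.002, -0.002, -1.0]]
wrist_force: [-3.7, 5.2, 8.3]
gripper_width: 0.163
gripper_force: 30.0
```

```bash
python3 -m jog '0 0 0.5 -0.5 -5; 0 0 0 0 -7; 0 0 0 0 -7'; python3 -m jog '0 0 0 0 -7; 0 0 0 0 -7; 0 0 0 0 -7'; python3 -c "
from h import *
s=r.sense();print(s['moment'],s['wrist_force'])"
```

```text
time_s: 3.58
tcp_pos: [0.5346, 0.2258, 0.089]
ee_rot: [[0.827, -0.562, 0.002], [-0.562, -0.827, 0.001], [0.001, -0.002, -1.0]]
wrist_force: [-3.7, 2.6, 9.7]
gripper_width: 0.161
gripper_force: 30.0
time_s: 3.95
tcp_pos: [0.5344, 0.2257, 0.089]
ee_rot: [[0.571, -0.821, 0.001], [-0.821, -0.571, 0.0], [0.001, -0.001, -1.0]]
wrist_force: [-3.0, 2.2, 10.2]
gripper_width: 0.156
gripper_force: 30.0
[0.786358   1.24061292 0.0540033 ] [-3.02347417  2.16724988 10.20865964]
```

```bash
python3 -m jog '0 0 0 0 -7; 0 0 0 0 -7; 0 0 0 0 -7; 0 0 0 0 -5; 0 0 0 0 -2'; python3 -m jog '0 0 0 0 -2; 0 0 0 0 -2; 0 0 0 0 0';  python3 -c "
from h import *
s=r.sense();print(s['moment'],s['wrist_force'])"
```

```text
time_s: 4.58
tcp_pos: [0.5341, 0.2256, 0.0889]
ee_rot: [[0.121, -0.993, 0.001], [-0.993, -0.121, 0.0], [-0.0, -0.001, -1.0]]
wrist_force: [-3.8, 2.2, 10.5]
gripper_width: 0.154
gripper_force: 30.0
time_s: 4.95
tcp_pos: [0.5342, 0.2253, 0.089]
ee_rot: [[0.056, -0.998, 0.001], [-0.998, -0.056, -0.001], [0.001, -0.001, -1.0]]
wrist_force: [-4.5, 3.1, 11.1]
gripper_width: 0.162
gripper_force: 30.0
[0.71787448 1.33191128 0.62186329] [-4.50149292  3.05847228 11.12123297]
```

```bash
python3 -m jog '0 0 0 0 -1.5; 0 0 0 0 -1.5; 0 0 0 0 0';  python3 -c "
from h import *
s=r.sense();print(s['moment'],s['wrist_force'],s['joints'])"
```

```text
time_s: 5.32
tcp_pos: [0.5342, 0.2251, 0.0889]
ee_rot: [[0.004, -1.0, 0.001], [-1.0, -0.004, -0.001], [0.001, -0.001, -1.0]]
wrist_force: [-2.9, 1.7, 10.4]
gripper_width: 0.174
gripper_force: 31.1
[0.41908425 1.17426188 0.64402026] [-2.87029245  1.74847156 10.37462551] [ 38.90015138  25.59571403 -16.53429322   0.11443238 -47.86712455
 -38.76729602]
```

```bash
python3 -m jog '0 0 0 4 0; 0 0 0 4 0; 0.3 0 0 2 0; 0.5 0 0 0 0; 0.5 0 0 0 0'; python3 -m jog '0.5 0 0 30 0; 0.5 0 0 50 0; 0.5 0 0 60 0; 0.5 0 -60 0 0; 0.6 0 -60 0 0'; python3 -m jog '1 0 -60 0 7; 1 0 -60 0 7; 1 0 -60 0 7; 1 0 -60 0 7; 1 0 0 0 0'
python3 - <<'E'
from m import *
for n in("top","scene"): 
    c=r.capture(n); pickle.dump(c,open(n+"2.pkl","wb"))
    b=(155,195,235,270) if n=="top" else (295,120,375,215)
    x0,y0,x1,y1=b; im=cv2.resize(c["pixels"][y0:y1,x0:x1,::-1],(400,375 if n=="top" else 475),interpolation=cv2.INTER_CUBIC); im=np.vstack([im,np.zeros((475-im.shape[0],400,3),np.uint8)]); o=im if n=="top" else np.hstack([o,im])
cv2.imwrite("pics/g2.png",o)
E
```

```text
time_s: 5.95
tcp_pos: [0.5336, 0.2247, 0.0963]
ee_rot: [[-0.001, -1.0, -0.001], [-1.0, 0.001, -0.001], [0.001, 0.001, -1.0]]
wrist_force: [-0.3, -0.4, -0.7]
gripper_width: 0.423
gripper_force: 0.0
time_s: 6.58
tcp_pos: [0.5338, 0.1044, 0.2374]
ee_rot: [[0.001, -1.0, 0.001], [-1.0, -0.001, 0.001], [-0.001, -0.001, -1.0]]
wrist_force: [1.3, -0.2, -0.9]
gripper_width: 0.553
gripper_force: 0.0
time_s: 7.2
tcp_pos: [0.5331, -0.1384, 0.2362]
ee_rot: [[0.464, -0.886, -0.002], [-0.886, -0.464, -0.0], [-0.001, 0.002, -1.0]]
wrist_force: [-0.4, 0.8, -0.5]
gripper_width: 0.986
gripper_force: 0.0
```

View pics/g2.png

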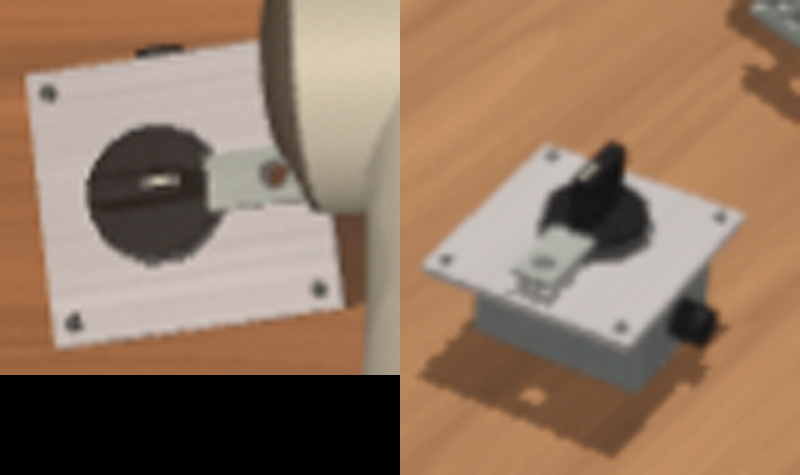

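```bash
python3 - <<'E'
from m import *
a=(np.array([275,174.])+.5)/5-.5+[155,195]; b=(np.array([143,262.])+.5)/5-.5+[295,120]
print(tri(a,b))
E
python3 -m jog '0.6 -13 4 0 -8.5; 0.6 0 0 -40 -8.5; 0.6 0 0 -40 -8.5; 0.6 0 0 -20 -8.5; 0.6 0 0 0 0'
```

```text
(array([0.54094506, 0.16751148, 0.08453093]), np.float64(0.00011932434929795354))
time_s: 7.92
tcp_pos: [0.52, -0.1293, 0.1355]
ee_rot: [[-0.101, -0.995, -0.004], [-0.995, 0.101, 0.0], [0.0, 0.004, -1.0]]
wrist_force: [-0.1, -1.1, -0.2]
gripper_width: 0.615
gripper_force: 0.0
```

```bash
python3 -m jog '0.5 0 0 -38 0; 0.5 0 0 0 0; 0.5 0 0 0 0'
```

```text
time_s: 8.3
tcp_pos: [0.5223, -0.1305, 0.1008]
ee_rot: [[-0.102, -0.995, 0.003], [-0.995, 0.102, -0.001], [0.0, -0.003, -1.0]]
wrist_force: [-0.0, -0.5, 0.3]
gripper_width: 0.509
gripper_force: 0.0
```

```bash
python3 -m jog '0.5 -1 -3 -20 0; 0.5 0 0 -12 0; 0.5 0 0 -8 0; 0.5 0 0 0 0'; python3 -m jog '0.05 0 0 0 0; 0.05 0 0 0 0; 0.05 0 0 0 0; 0.05 0 0 0 0; 0.05 0 0 0 0'; python3 -c "
from h import *
import numpy as np
print(np.mean([ (r.capture('top'),r.sense()['tcp_pos'])[1] for _ in range(6)],0))"
```

```text
time_s: 8.8
tcp_pos: [0.52, -0.1337, 0.059]
ee_rot: [[-0.104, -0.995, -0.0], [-0.995, 0.104, -0.0], [0.0, 0.0, -1.0]]
wrist_force: [-1.2, -0.0, 0.3]
gripper_width: 0.502
gripper_force: 0.0
time_s: 9.43
tcp_pos: [0.52, -0.1338, 0.0592]
ee_rot: [[-0.105, -0.994, 0.0], [-0.994, 0.105, -0.0], [0.0, -0.0, -1.0]]
wrist_force: [-0.5, 0.5, 1.0]
gripper_width: 0.136
gripper_force: 30.0
[ 0.52001265 -0.13376195  0.05917939]
```

```bash
python3 -m jog '0.05 0 0 15 0; 0.05 0 0 30 0; 0.05 0 0 40 0; 0.05 0 0 35 0; 0.05 5 40 0 3'; python3 -m jog '0.05 4 50 0 3; 0.05 4 50 0 3; 0.05 4 50 0 4; 0.05 4 30 0 0; 0.05 0 0 0 0';python3 - <<'E'
from m import *
for n in("top","scene"): 
    c=r.capture(n); pickle.dump(c,open(n+"3.pkl","wb"))
s_=r.sense(); p=s_["tcp_pos"]; print(p,s_["gripper_width"])
u=proj(c,[p-[0,0,.017],p-[0,0,.051]]); print(u)
x,y=u[1].astype(int); print(x-40,y-60)
save(c,"p3.png",(x-50,y-60,x+50,y+30),6)
E
```

```text
time_s: 10.35
tcp_pos: [0.5269, -0.0947, 0.1833]
ee_rot: [[-0.054, -0.998, 0.008], [-0.999, 0.054, -0.0], [-0.0, -0.008, -1.0]]
wrist_force: [-0.2, 0.5, -2.4]
gripper_width: 0.135
gripper_force: 30.0
time_s: 10.98
tcp_pos: [0.5412, 0.0881, 0.1796]
ee_rot: [[0.125, -0.992, 0.001], [-0.992, -0.125, 0.0], [-0.0, -0.001, -1.0]]
wrist_force: [0.3, -1.5, -0.3]
gripper_width: 0.138
gripper_force: 30.0
[0.54069114 0.08610505 0.17937624] 0.13789655131711162
[[304.52996266 162.88143393]
 [304.40027299 173.50548328]]
264 113
```

View pics/p3.png

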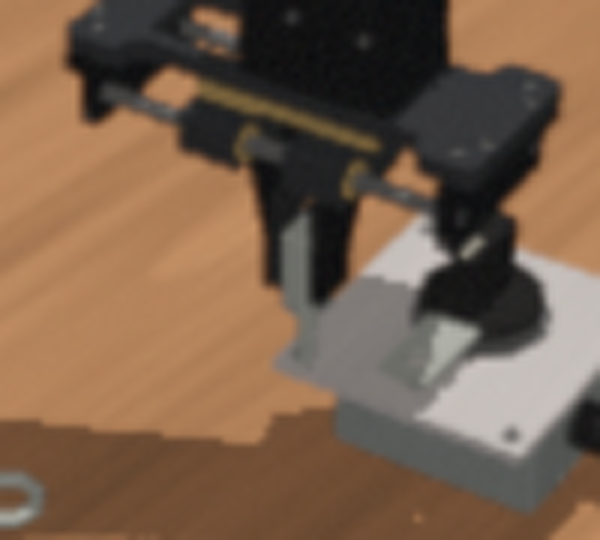

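The tip of the pin's shank shows at (302,362) in the crop, which is scene pixel (304.3,173.3). My prediction was (304.4,173.5), so the pin axis is on the TCP axis. I go over the hole.

```bash
python3 -m jog '0.05 0 40 0 0; 0.05 0 30 0 0; 0.05 0 11.5 0 0; 0.05 0 0 0 0; 0.05 0 0 0 0';python3 - <<'E'
from m import *
ps=[]
for i in range(6):
    c=r.capture("scene"); ps.append(r.sense()["tcp_pos"])
p=np.mean(ps,0); print(p,np.std(ps,0), r.sense()["ee_rot"].round(3).tolist())
u=proj(c,[p-[0,0,.051],[.541,.1677,.084]]); print(u)
save(c,"p4.png",(int(u[0,0])-40,int(u[0,1])-40,int(u[0,0])+40,int(u[0,1])+35),8); print(u[0].astype(int)-40)
E
```

```text
time_s: 11.7
tcp_pos: [0.5409, 0.1665, 0.1791]
ee_rot: [[0.12, -0.993, -0.0], [-0.993, -0.12, -0.0], [0.0, 0.0, -1.0]]
wrist_force: [0.6, 0.1, -1.0]
gripper_width: 0.141
gripper_force: 30.0
[0.54097543 0.16690157 0.17909943] [4.63488274e-05 2.61419405e-04 1.81852260e-05] [[0.121, -0.993, 0.0], [-0.993, -0.121, -0.0], [0.0, -0.0, -1.0]]
[[323.61704772 159.16007163]
 [323.22998564 172.13406118]]
[283 119]
```

View pics/p4.png

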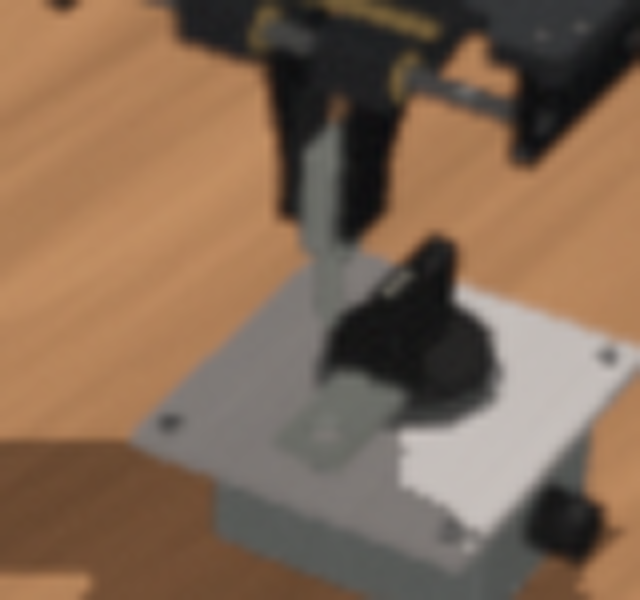

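The pin tip at crop (328,318) sits straight above the ear hole at (326,430). I lower it in steps, watching the force.

```bash
python3 -m jog '0.05 0 0.8 -20 0; 0.05 0 0 -18 0; 0.05 0 0 -6 0; 0.05 0 0 -6 0;0.05 0 0 0 0'; python3 -m jog '0.05 0 0 -4 0; 0.05 0 0 -4 0; 0.05 0 0 -4 0; 0.05 0 0 -4 0;0.05 0 0 0 0'
```

```text
time_s: 12.62
tcp_pos: [0.5411, 0.1685, 0.1291]
ee_rot: [[0.122, -0.993, -0.0], [-0.993, -0.122, -0.0], [0.0, 0.0, -1.0]]
wrist_force: [-0.9, 0.5, -0.8]
gripper_width: 0.14
gripper_force: 30.0
time_s: 13.25
tcp_pos: [0.5408, 0.1684, 0.1126]
ee_rot: [[0.122, -0.993, -0.001], [-0.993, -0.122, -0.0], [0.0, 0.001, -1.0]]
wrist_force: [0.3, 0.1, -1.2]
gripper_width: 0.134
gripper_force: 30.0
```

```bash
python3 -m jog '0.05 0 0 -4 0; 0.05 0 0 -3 0; 0.05 0 0 -2 0; 0.05 0 0 -1 0;0.05 0 0 0 0'; python3 -m jog '0.05 0 0 -1 0; 0.05 0 0 -0.7 0; 0.05 0 0 0 0'
```

```text
time_s: 13.88
tcp_pos: [0.541, 0.1685, 0.103]
ee_rot: [[0.122, -0.993, -0.0], [-0.993, -0.122, -0.0], [0.0, 0.0, -1.0]]
wrist_force: [-0.3, 0.5, -0.1]
gripper_width: 0.137
gripper_force: 30.0
time_s: 14.25
tcp_pos: [0.541, 0.1685, 0.1013]
ee_rot: [[0.122, -0.993, -0.0], [-0.993, -0.122, -0.0], [0.0, 0.0, -1.0]]
wrist_force: [-0.7, 0.7, -2.1]
gripper_width: 0.138
gripper_force: 30.0
```

```bash
python3 -m jog '0.05 0 0 -0.6 0; 0.05 0 0 0 0'; python3 -m jog '0.25 0 0 0 0; 0.4 0 0 0 0; 0.4 0 0 0 0; 0.4 0 0 0 0'; python3 -m jog '0.4 0 0 25 0; 0.4 0 0 40 0; 0.4 0 0 50 0; 0.4 0 -50 0 0; 0.4 0 -60 0 0'; python3 -m jog '0.4 0 -60 0 0; 0.4 0 -60 0 0; 0.4 0 -60 0 0; 0.4 0 0 0 0; 0.4 0 0 0 0'
python3 - <<'E'
from m import *
for n in("top","scene"): 
    c=r.capture(n); pickle.dump(c,open(n+"4.pkl","wb"))
    b=(155,195,235,270) if n=="top" else (295,130,375,205)
    x0,y0,x1,y1=b; im=cv2.resize(c["pixels"][y0:y1,x0:x1,::-1],(400,375),interpolation=cv2.INTER_CUBIC); o=im if n=="top" else np.hstack([o,im])
cv2.imwrite("pics/g5.png",o)
print(proj(c,[[.541,.168,.128],[.541,.168,.124],[.541,.168,.084]]).round(1)-[295,130])
E
```

```text
time_s: 14.5
tcp_pos: [0.5411, 0.1685, 0.101]
ee_rot: [[0.122, -0.993, 0.0], [-0.993, -0.122, 0.0], [0.0, -0.0, -1.0]]
wrist_force: [-0.4, 0.1, 1.0]
gripper_width: 0.137
gripper_force: 30.0
time_s: 15.0
tcp_pos: [0.541, 0.1686, 0.1007]
ee_rot: [[0.122, -0.993, 0.0], [-0.993, -0.122, 0.0], [-0.0, -0.0, -1.0]]
wrist_force: [-1.1, 0.7, -0.1]
gripper_width: 0.389
gripper_force: 0.0
time_s: 15.62
tcp_pos: [0.5412, 0.0583, 0.2166]
ee_rot: [[0.124, -0.992, 0.002], [-0.992, -0.124, 0.001], [-0.001, -0.002, -1.0]]
wrist_force: [0.8, -0.7, 0.6]
gripper_width: 0.396
gripper_force: 0.0
time_s: 16.25
tcp_pos: [0.5408, -0.1215, 0.2156]
ee_rot: [[0.121, -0.993, -0.0], [-0.993, -0.121, 0.0], [-0.0, 0.0, -1.0]]
wrist_force: [-0.1, 0.1, 0.3]
gripper_width: 0.403
gripper_force: 0.0
[[28.9 29. ]
 [28.8 30.2]
 [28.3 42.1]]
```

View pics/g5.png

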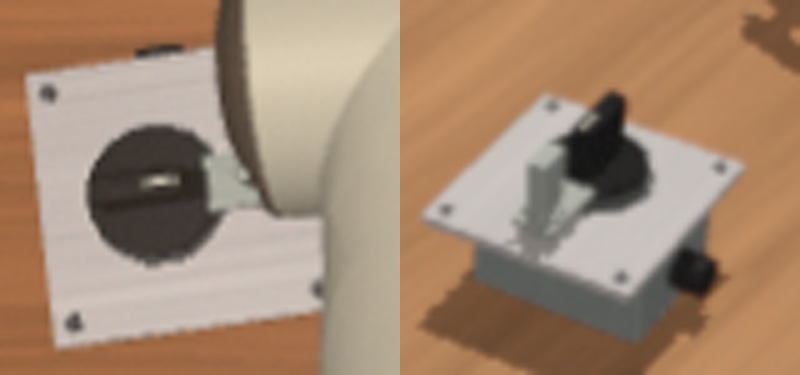

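The pin stands seated in the ear: its grip top at crop (545,150) matches the predicted 124 mm height. The selector is up and in line with the lock hole.

```bash
python3 -c "
from station import r
print(r.finish_job())"
```

```text
the job is handed in; nothing more can be done
None
```

The job is handed in: the selector is turned to its lock stop and sprung back up, and the lock pin sits fully through the ear and cover plate; I touched nothing else and used about 16 s of the 58 s.

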